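# Lock the water filter cover with its slotted key

### The arm

A 6-joint arm with a two-finger parallel gripper is mounted at the origin on a cart in front of the work surface, level with it; the furniture and walls round the work are solid. World frame = base frame: x ahead of the robot, y to its left, z up, the work surface at z = 0. Lengths are in m, angles in rad, forces in N, time in s.
With the tool pointing down it reaches from about 0.3 to 0.775 m from the base axis. Payload 14.6 kg.
Tool frame: the origin (TCP) lies at the very end of the fingers, on their centre line; the grasp point (between the pads) lies 19 mm behind it; z points along the fingers, y is the line along which they close (so a half turn about z gives the same grasp; the last joint's range is limited). The gripper opens to 94 mm and grips with 3 to 60 N. Pads are 16 mm wide; open, the fingers measure 119 mm over their backs; the gripper's body (75 mm by 177 mm) begins 78 mm behind the grasp point.
Start: joints at [-1.252, 0.3, 1.521, -0, 1.321, -0.067], TCP at [0.207, -0.51, 0.177] pointing down, gripper open.
Joint ranges: [-3.03, 3.03], [-0.79, 2.21], [0.23, 2.52], [-1.04, 4.18], [0, 3.07], [-2.55, 2.55]. Speed limits (rad/s): [2.22, 2.22, 2.57, 3.14, 3.14, 3.14].

### API

Orientations are given as [roll, pitch, yaw] about the fixed x, y, z axes, in that order (R = Rz(yaw) Ry(pitch) Rx(roll)).
In Python, from station import ctrl gives the robot as it stands. The module is installed in compiled form; this text tells all that it offers.
- The arm moves only by the tool play_rows, never from a script. Its argument "commands" is a list of rows, each a list of 7 numbers: the shift along the tool's x, y, z in m, then the turn, a rotation vector about the tool's x, y, z in degrees, then the closure, from -1 (fully open) to 1 (shut). A call has 1 to 20 rows; each row shifts and turns the commanded pose from where the row before left it, along the tool's axes as they then stand; what a row does not reach is not made up. A row lasts 1/12 s, in which the tool goes at most 41.7 mm and 7.16 degrees, less where a joint would pass 70% of its speed; a pose out of reach is approached as far as the arm can. A call is refused whole if a number of a shift passes 0.0417 or a number of a turn 7.16, either way. A call with a gripper value outside its range is refused whole. The fingers move at their own pace and stop on an object; "force" is the grip in N (left out, the last holds). Time passes only in rows, so rows that do not move let the fingers close. It gives the time, the measured TCP pose, the force, the opening and the grip force at its end, in the units of the state.
- ctrl.get_obs(): the state, without advancing time (a new reading comes with each control period).
- ctrl.camera(name): name is "scene" or "top" or "wrist"; returns the picture (480x640x3 uint8, blue, green, red); there is no depth.
- ctrl.camera_model(name): a dict with "fx", "fy", "cx", "cy" (pixels), "rvec" (rotation vector, rad) and "tvec" (3), from world to camera coordinates, as OpenCV has them. Camera axes: x right, y down, z forward; pixel columns grow to the right and rows downward; lengths in m; the calibration is good to about 2 mm. A picture is of the moment at which its call begins: read the wrist's pose just before it. camera_model takes no time and is no camera call; for the wrist camera it gives the pose at the moment of the call.
- ctrl.hand_in(): hands the job in; it is judged then, once.
The state is a dict: "time_s": time; "qpos": joint angles; "joint_vel": joint speeds; "tau": joint torques, N m; "ee_pos": TCP position; "eef_rot": TCP orientation; "force": force on the tool from outside, world axes, zero at the start; "moment": the same for the moment, N m; "grip_width": finger opening in m; "grip_force": force on a finger pad.
Only numpy, scipy, OpenCV 4.12 (cv2) and the standard library are available. Lean on these libraries where they do the work, as an engineer would, in place of code of your own. Each camera call takes 0.05 s, during which the arm holds its last target. There are 200 camera calls.

### The job

One of the two slotted cam locks on the white water filter's cover is still open. Take the flat-bladed key out of its wooden stand, put the blade in that lock's slot and turn it clockwise a quarter turn to its stop, so that its tab lies under the keeper like the other lock's. Leave the key standing in the lock, let go of it, and do not turn the other lock.

Things in the scene. Friction and masses are not known exactly. Their poses are not given: they have to be found in the camera images.
- key_grip (a point): Centre of the key's grey handle, 46 (own x) x 20 (own y: grip across this) x 50 mm high (own z, up); 79 mm above the worktop in its 36 mm high fixed stand. Flat blade 28 mm wide along x, 5 mm thick along y, tip 70 mm below this point; lift 30 mm to clear the stand. A 34 mm round collar (underside 43 mm below this point) stops it after 27 mm in a slot. Alike when turned half round.
- open_slot (a point): Centre of the slot's mouth on top of the open lock, 80 mm above the worktop, on the lock's upright axis. The lock is a round dark steel boss 68 mm across and 32 mm high on the fixed white casing. The slot runs along own x and turns with it: mouth 46x20 mm, narrowing over 10 mm to 34x8 mm, depth 29 mm. With the key fully in, its handle's centre is 43 mm above this point.
- open_lock (a joint): Open lock's angle, rad: 0 open (slot across the casing's long side), grows clockwise seen from above, hard stop at 1.571 = locked (slot along the long side, steel tab under its bridge-shaped keeper). Starts at 0 to 0.25, stays where left, turns with 0.06 N m. The blade has 0.11 rad of play in the slot: turn the key about 0.12 rad past the stop angle.
- shut_lock (a joint): Angle of the other, identical lock, 150 mm from the first (either may be the left one): already locked at 1.571, to be left so. The casing under both is 156x306 mm and 45 mm high. The key weighs about 90 g.
Things that resemble listed ones, but are neither listed nor needed, are in the scene too. Leave any pink, purple or red look-alike of the part that bears key_grip alone.

How it is judged:
On the way, in this order (a step that is already met when the one before it is completed fails the run):
1. the key is lifted out of its stand (height (world z) of key_grip above 0.11 m), for 0.1 s.
2. the key's blade is in the slot of the open lock, which is not yet turned (horizontal distance between key_grip and open_slot below 0.015 m and z of key_grip in the frame of open_slot below 0.053 m and angle between key_grip's own z axis and vertical below 0.2 rad and value of joint open_lock below 0.6 rad), for 0.1 s.
3. the lock is turned to its stop with the blade in it (horizontal distance between key_grip and open_slot below 0.015 m and z of key_grip in the frame of open_slot below 0.053 m and angle between key_grip's own z axis and vertical below 0.2 rad and value of joint open_lock above 1.39 rad), for 0.1 s.
At the end, for the whole second after the job is handed in: The lock that was open and the other lock are both within 10 degrees of their stops; the key stands upright (within 11 degrees) with its blade in the first lock's slot (handle within 15 mm of the lock's axis, at most 53 mm above the slot's mouth) (all of step 3 and value of joint shut_lock above 1.39 rad and distance of key_grip from where it was at the start of the episode above 0.05 m); the robot touches nothing.
It fails at once if the other lock is turned back by more than about 15 degrees (value of joint shut_lock below 1.3 rad).
It also fails if it takes over 38 s, if anything falls off the work surface, if the arm or the gripper's body presses on something with over 40 N, if the wrist force passes 120 N, or if a joint passes its speed limit or range.

## Working session

There is one attempt and no reset: what is moved stays moved. The work goes in short steps, Python scripts to look and compute and a tool call to move; the robot and the scene stay as the last step left them, time stands still between calls to the robot, and variables do not carry over. Pictures are saved under pics/ and viewed, at most 10 in all, crops included, and the job is handed in when it is done.

Besides the shell and the picture viewer there is one more tool, called after "Request:" as name([rows], argument=value, ...), one row to a line, values as JSON. play_rows: Moves the arm, as the interface text tells. Its arguments: {"type":"object","properties":{"commands":{"type":"array","items":{"type":"array","items":{"type":"number"}}},"force":{"type":"number"}},"required":["commands"]}

```bash
mkdir -p pics; cat > h.py <<'E'
import numpy as np, cv2
from station import ctrl
def ray(m,u,v):
    R,_=cv2.Rodrigues(np.array(m["rvec"],float)); t=np.array(m["tvec"],float).reshape(3)
    d=R.T@np.array([(u-m["cx"])/m["fx"],(v-m["cy"])/m["fy"],1]); return -R.T@t,d
def onz(m,u,v,z):
    c,d=ray(m,u,v); return c+d*(z-c[2])/d[2]
def proj(m,p):
    R,_=cv2.Rodrigues(np.array(m["rvec"],float)); q=R@np.array(p)+np.array(m["tvec"],float).reshape(3)
    return np.array([m["fx"]*q[0]/q[2]+m["cx"],m["fy"]*q[1]/q[2]+m["cy"]])
E
python3 - <<'E'
from h import *
for n in ["top","scene"]:
    cv2.imwrite(f"pics/{n}0.png",ctrl.camera(n)); m=ctrl.camera_model(n); print(n,m["fx"],ray(m,320,240), onz(m,320,240,0))
o=ctrl.get_obs();print(o["time_s"],o["ee_pos"],o["eef_rot"])
E
```

```text
top 572.5427896638338 (array([ 0.33482734, -0.12235924,  1.16814696]), array([ 0.10802161,  0.00985372, -0.99421748])) [ 0.46174637 -0.1107817   0.        ]
scene 609.848068263177 (array([-0.12887332, -1.17499593,  0.63393803]), array([ 0.42556581,  0.80252496, -0.41915593])) [0.51475911 0.03875544 0.        ]
0.1 [ 0.20689273 -0.50933289  0.1768556 ] [-3.14058464e+00 -8.89592940e-05  3.85784541e-01]
```

View pics/top0.png

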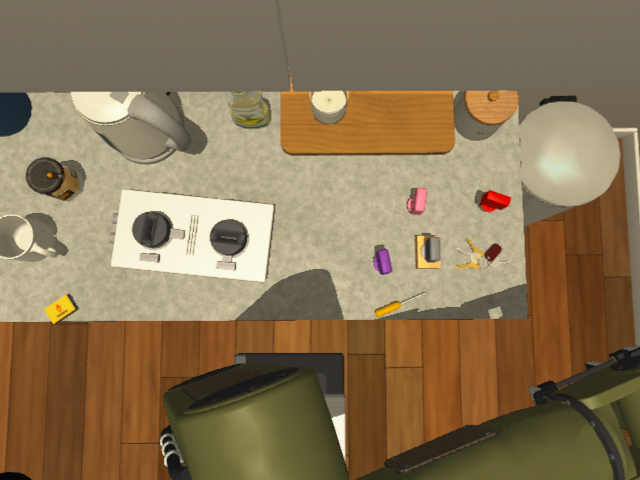

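View pics/scene0.png

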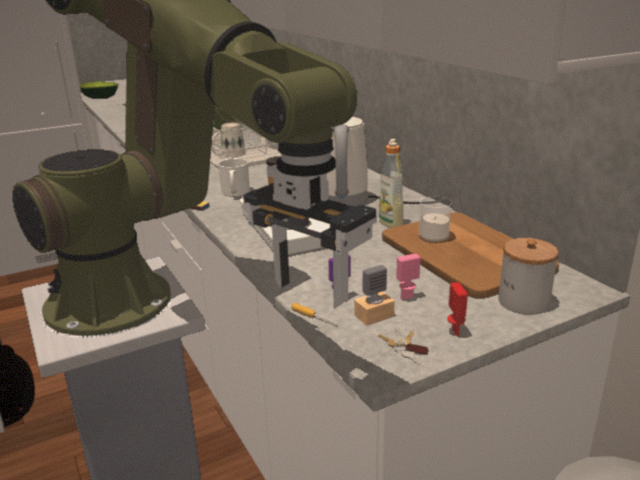

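The top view shows the casing at (193,235) with locks at about (152,229) and (228,238). Candidates for the key are grey in the wooden stand (430,247), pink (417,200), purple (383,261) and red (494,200). I choose the grey one in the stand and check it, along with both locks, in one close crop.

```bash
python3 - <<'E'
from h import *
im=cv2.imread("pics/top0.png")
a=cv2.resize(im[185:285,105:280],None,fx=4,fy=4,interpolation=cv2.INTER_CUBIC)[:, :700]
b=cv2.resize(im[225:275,405:450],None,fx=4,fy=4,interpolation=cv2.INTER_CUBIC)
c=np.zeros((600,700,3),np.uint8); c[:400]=a; c[400:600,:180]=b
s=cv2.imread("pics/scene0.png"); d=cv2.resize(s[260:325,345:405],None,fx=3,fy=3); c[400:595,200:380]=d
cv2.imwrite("pics/crop0.png",c)
m=ctrl.camera_model("top")
print(onz(m,430,245,.104),onz(m,152,227,.08),onz(m,228,236,.08))
E
```

```text
[ 0.439901   -0.31732729  0.104     ] [0.47988585 0.20996399 0.08      ] [0.46172914 0.06429393 0.08      ]
```

View pics/crop0.png

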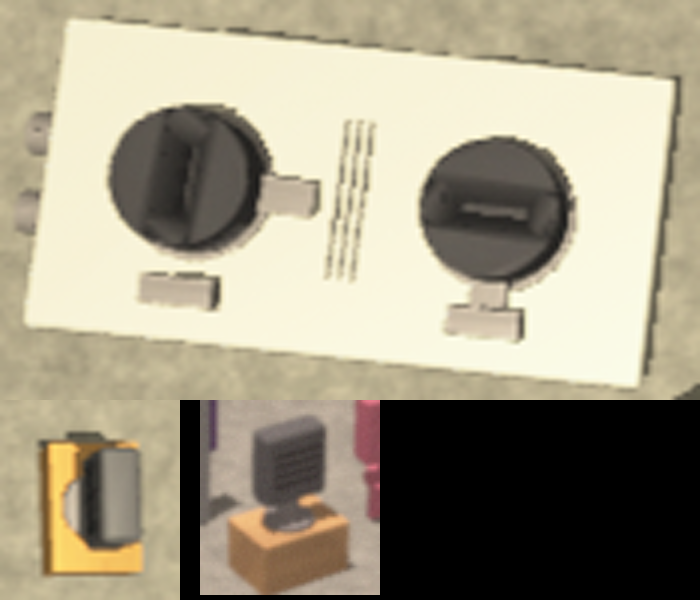

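The crop shows the left lock (152,229) open, with its slot across the casing and its tab clear of the keeper. The right lock is shut. The grey handle stands in the wooden stand, its bright top face at about (435,249). Now I measure.

```bash
cat > meas.py <<'E'
from h import *
im=cv2.imread("pics/top0.png"); m=ctrl.camera_model("top")
g=cv2.cvtColor(im,cv2.COLOR_BGR2GRAY); hsv=cv2.cvtColor(im,cv2.COLOR_BGR2HSV)
def big(mask): 
    c,_=cv2.findContours(mask,cv2.RETR_EXTERNAL,cv2.CHAIN_APPROX_NONE); return max(c,key=cv2.contourArea)
# casing
r=np.zeros_like(g); r[170:300,95:285]=255
w=cv2.bitwise_and(cv2.inRange(im,(190,215,215),(255,255,255)),r)
box=cv2.boxPoints(cv2.minAreaRect(big(w))); P=np.array([onz(m,*p,.045)[:2] for p in box]); print("casing",P.round(4).tolist(),np.linalg.norm(np.roll(P,-1,0)-P,axis=1).round(3),P.mean(0).round(4))
for i in range(4):
    d=P[(i+1)%4]-P[i]; print(np.degrees(np.arctan2(d[1],d[0])).round(1))
for x0,y0 in ((152,229),(228,238)):
    r=np.zeros_like(g); cv2.circle(r,(x0,y0),24,255,-1)
    k=cv2.bitwise_and((g<125).astype(np.uint8)*255,r); k=cv2.morphologyEx(k,cv2.MORPH_OPEN,np.ones((5,5)))
    (cx,cy),rad=cv2.minEnclosingCircle(big(k)); Q=onz(m,cx,cy,.08); print("boss",cx,cy,rad,Q.round(4),"diam",2*rad/m["fx"]*1.09)
# key top face
s=cv2.resize(im[225:275,405:450],None,fx=8,fy=8,interpolation=cv2.INTER_CUBIC); sh=cv2.cvtColor(s,cv2.COLOR_BGR2HSV)
k=cv2.inRange(sh,(0,0,85),(180,75,150)); k[:,:190]=0; k=cv2.morphologyEx(k,cv2.MORPH_OPEN,np.ones((9,9)))
c=big(k); b=(cv2.boxPoints(cv2.minAreaRect(c))+.5)/8-.5+[405,225]; P=np.array([onz(m,*p,.104)[:2] for p in b]); print("key",b.tolist(),P.mean(0).round(4),np.linalg.norm(np.roll(P,-1,0)-P,axis=1).round(4))
for i in range(2):
    d=P[(i+1)%4]-P[i]; print(np.degrees(np.arctan2(d[1],d[0])).round(1))
E
python3 meas.py; python3 -c "
from h import *
m=ctrl.camera_model('wrist');print(ray(m,320,240),m['fx'],ctrl.get_obs()['ee_pos'])"
```

```text
casing [[0.4083, 0.2999], [0.5616, 0.29], [0.5282, -0.0173], [0.3758, -0.0027]] [0.154 0.309 0.153 0.304] [0.4685 0.1425]
-3.7
-96.2
174.5
83.9
boss 152.09677124023438 228.30645751953125 19.927553176879883 [0.4774 0.2097 0.08  ] diam 0.07587566677960435
boss 228.67845153808594 236.4930419921875 19.004911422729492 [0.4608 0.063  0.08  ] diam 0.0723626384778615
key [[429.35216522216797, 236.62040042877197], [439.68052673339844, 236.36432361602783], [440.2772750854492, 260.4332046508789], [429.94891357421875, 260.68928146362305]] [ 0.4333 -0.3262] [0.0194 0.0451 0.0193 0.0451]
-88.9
179.8
(array([ 0.28016449, -0.47973926,  0.38291856]), array([-0.24608407, -0.07815883, -0.96633903])) 360.78450216578466 [ 0.20689273 -0.50933289  0.1768556 ]
```

Request:
play_rows([
  [0.0199,-0.006,0,0,0,0,0],
  [0.0199,-0.006,0,0,0,0,0],
  [0.0199,-0.006,0,0,0,0,0],
  [0.0199,-0.006,0,0,0,0,0],
  [0.0199,-0.006,0,0,0,0,0],
  [0.0199,-0.006,0,0,0,0,0],
  [0.0199,-0.006,0,0,0,0,0],
  [0.0199,-0.006,0,0,0,0,0],
  [0.0199,-0.006,0,0,0,0,0],
  [0.0199,-0.006,0,0,0,0,0],
  [0.0199,-0.006,0,0,0,0,0],
  [0.0199,-0.006,0,0,0,0,0],
  [0.0199,-0.006,0,0,0,0,0],
  [0.0199,-0.006,0,0,0,0,0],
  [0,0,0,0,0,-7,0],
  [0,0,0,0,0,-7,0],
  [0,0,0,0,0,-7,0],
  [0,0,0,0,0,-7,0],
  [0,0,0,0,0,-7,0],
  [0,0,0,0,0,-7,0],
], force=30)

```text
time_s: 1.77
ee_pos: [0.4334, -0.3268, 0.177]
eef_rot: [-3.141, -0.0, 1.125]
force: [0.6, 0.1, 0.3]
grip_width: 0.0471
grip_force: 0.0
```

Request:
play_rows([
  [0,0,0,0,0,-7,0],
  [0,0,0,0,0,-7,0],
  [0,0,0,0,0,-7,0],
  [0,0,0,0,0,-7,0],
  [0,0,0,0,0,-7,0],
  [0,0,0,0,0,-7,0],
  [0,0,0,0,0,-7,0],
  [0,0,0,0,0,-7,0],
  [0,0,0,0,0,-7,0],
  [0,0,0,0,0,-7,0],
  [0,0,0,0,0,-7,0],
  [0,0,0,0,0,-7,0],
  [0,0,0,0,0,-7,0],
  [0,0,0,0,0,-7,0],
  [0,0,0,0,0,-7,0],
  [0,0,0,0,0,-7,0],
  [0,0,0,0,0,-4,0],
  [0,0,0,0,0,0,0],
])

```text
time_s: 3.27
ee_pos: [0.4334, -0.3268, 0.1771]
eef_rot: [3.141, -0.0, -3.136]
force: [0.1, -0.1, 0.3]
grip_width: 0.047
grip_force: 0.0
```

```bash
python3 - <<'E'
from h import *
o=ctrl.get_obs();print(o["time_s"],o["ee_pos"],np.degrees(o["eef_rot"]),np.round(o["qpos"],2),o["grip_width"],o["force"])
m=ctrl.camera_model("wrist");cv2.imwrite("pics/w1.png",ctrl.camera("wrist"))
import pickle;pickle.dump(m,open("pics/w1.pkl","wb"))
for s in ((-1,-1),(-1,1),(1,1),(1,-1)): print(proj(m,[.4333+s[0]*.023,-.3262+s[1]*.01,.104]))
E
```

```text
3.2667 [ 0.43336701 -0.32681988  0.17706086] [ 1.79980010e+02 -2.44915140e-02 -1.79704353e+02] [-0.71  0.28  1.54 -0.    1.32 -2.29] 0.046998393006665716 [ 0.13968337 -0.1395546   0.32447106]
[314.70101006 213.64503465]
[340.1782077  213.77567382]
[339.34367504 269.12310099]
[314.92567568 269.00325091]
```

View pics/w1.png

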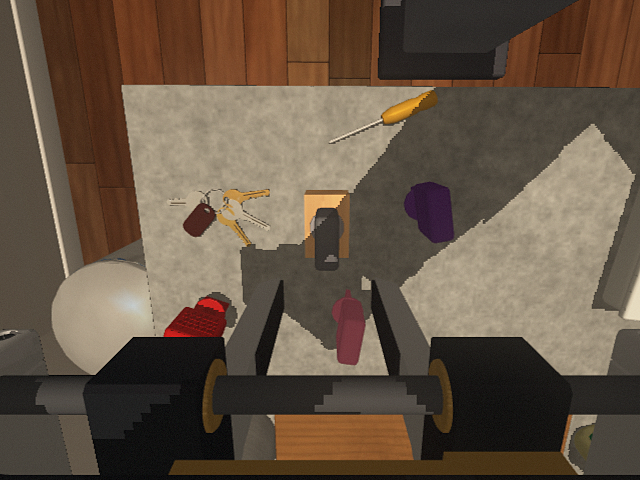

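The wrist view shows the grey handle between the fingers. Its top face spans columns 315–340 and rows 208–270, which agrees with the predicted box. I go down and grip.

Request:
play_rows([
  [0,0,0.017,0,0,0,0],
  [0,0,0.02,0,0,0,0],
  [0,0,0.02,0,0,0,0],
  [0,0,0.02,0,0,0,0],
  [0,0,0.02,0,0,0,0],
  [0,0,0.02,0,0,0,0],
  [0,0,0,0,0,0,0],
  [0,0,0,0,0,0,1],
  [0,0,0,0,0,0,1],
  [0,0,0,0,0,0,1],
  [0,0,0,0,0,0,1],
  [0,0,0,0,0,0,1],
  [0,0,0,0,0,0,1],
], force=40)

```text
time_s: 4.4
ee_pos: [0.4339, -0.3272, 0.0613]
eef_rot: [-3.141, 0.001, -3.14]
force: [-0.3, 0.7, 6.0]
grip_width: 0.0196
grip_force: 40.0
```

Request:
play_rows([
  [0,0,-0.02,0,0,0,1],
  [0,0,-0.025,0,0,0,1],
  [0,0,-0.025,0,0,0,1],
  [0,0,-0.025,0,0,0,1],
  [0,0,-0.025,0,0,0,1],
  [0,0,0,0,0,0,1],
])

```text
time_s: 4.9
ee_pos: [0.4348, -0.328, 0.1853]
eef_rot: [-3.137, 0.005, -3.14]
force: [-0.2, -0.0, 0.2]
grip_width: 0.0196
grip_force: 40.0
```

Request:
play_rows([
  [-0.0024,0.0243,0,0,0,0,1],
  [-0.0024,0.0243,0,0,0,0,1],
  [-0.0024,0.0243,0,0,0,0,1],
  [-0.0024,0.0243,0,0,0,0,1],
  [-0.0024,0.0243,0,0,0,0,1],
  [-0.0024,0.0243,0,0,0,0,1],
  [-0.0024,0.0243,0,0,0,0,1],
  [-0.0024,0.0243,0,0,0,0,1],
  [-0.0024,0.0243,0,0,0,0,1],
  [-0.0024,0.0243,0,0,0,0,1],
  [-0.0024,0.0243,0,0,0,0,1],
  [-0.0024,0.0243,0,0,0,0,1],
  [-0.0024,0.0243,0,0,0,0,1],
  [-0.0024,0.0243,0,0,0,0,1],
  [-0.0024,0.0243,0,0,0,0,1],
  [-0.0024,0.0243,0,0,0,0,1],
  [-0.0024,0.0243,0,0,0,0,1],
  [-0.0024,0.0243,0,0,0,0,1],
  [0,0,0,0,0,0,1],
  [0,0,0,0,0,0,1],
])

```text
time_s: 6.57
ee_pos: [0.4755, 0.1113, 0.1797]
eef_rot: [-3.141, -0.001, -3.138]
force: [0.1, -0.9, -0.8]
grip_width: 0.0197
grip_force: 40.0
```

```bash
python3 - <<'E'
from h import *
import pickle
o=ctrl.get_obs();print(o["time_s"],o["ee_pos"],np.degrees(o["eef_rot"]),np.round(o["qpos"],2),o["grip_width"],o["force"])
m=ctrl.camera_model("wrist");im=ctrl.camera("wrist");cv2.imwrite("pics/w2.png",im);pickle.dump(m,open("pics/w2.pkl","wb"))
c=proj(m,[.4774,.2097,.08]);print(c)
x,y=np.clip(c.astype(int)-[60,60],0,[520,360]);print(x,y)
a=cv2.resize(im[y:y+120,x:x+120],(480,480),interpolation=cv2.INTER_CUBIC)
b=cv2.resize(im,(320,240)); o2=np.zeros((480,800,3),np.uint8); o2[:,:480]=a;o2[:240,480:]=b;cv2.imwrite("pics/w2c.png",o2)
E
```

```text
6.5667 [0.47551604 0.11125093 0.17966411] [-1.79987047e+02 -5.73172989e-02 -1.79788847e+02] [ 0.15  0.16  1.69 -0.    1.3  -1.42] 0.01973954423023993 [ 0.10347669 -0.86066125 -0.76872123]
[439.1780347  236.57531823]
379 176
```

View pics/w2c.png

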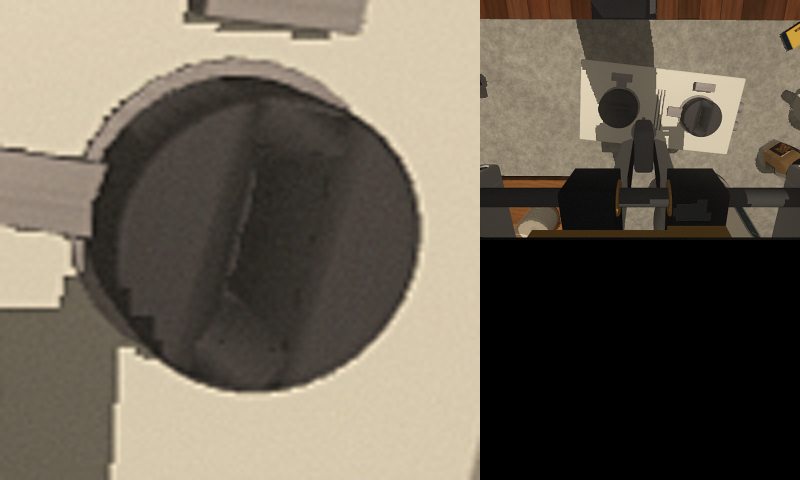

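The crop shows the open lock's boss, with its slot tilted about 15° from world x and its mouth ends near (300,120) and (240,350) in the crop. The rim's right side is clean, so I fit a circle of the known radius to it.

```bash
python3 - <<'E'
from h import *
import pickle
from scipy.optimize import least_squares
m=pickle.load(open("pics/w2.pkl","rb")); im=cv2.imread("pics/w2.png"); g=cv2.cvtColor(im,cv2.COLOR_BGR2GRAY).astype(float)
c0=np.array([446.,235.]); pts=[]
for a in np.radians(np.arange(-50,80,3)):
    r=np.arange(28,50,.25); p=c0+np.outer(r,[np.cos(a),np.sin(a)])
    v=cv2.remap(g.astype(np.float32),p[:,0].astype(np.float32)[None],p[:,1].astype(np.float32)[None],1)[0]
    i=np.argmax(np.diff(v)); pts.append(onz(m,*p[i],.08)[:2])
pts=np.array(pts)
f=least_squares(lambda q:np.hypot(*(pts-q[:2]).T)-.034,[.477,.213],loss="soft_l1",f_scale=.001)
f2=least_squares(lambda q:np.hypot(*(pts-q[:2]).T)-q[2],[.477,.213,.034],loss="soft_l1",f_scale=.001)
print(f.x,np.abs(f.fun).mean(),f2.x)
w=lambda x,y:onz(m,379+x/4-.4,176+y/4-.4,.08)[:2]
for A,B in (((255,110),(195,335)),((355,130),(288,360))):
    a,b=w(*A),w(*B); d=a-b; print(a,b,np.degrees(np.arctan2(d[1],d[0])),np.linalg.norm(d))
q=np.mean([w(255,110),w(195,335),w(355,130),w(288,360)],0);print("slot mid",q)
# top-view arc, left side
m=ctrl.camera_model("top"); g=cv2.cvtColor(cv2.imread("pics/top0.png"),cv2.COLOR_BGR2GRAY).astype(np.float32); pts=[]
for a in np.radians(np.arange(110,260,5)):
    r=np.arange(12,26,.25); p=np.array([152,228.])+np.outer(r,[np.cos(a),np.sin(a)])
    v=cv2.remap(g,p[:,0].astype(np.float32)[None],p[:,1].astype(np.float32)[None],1)[0]
    pts.append(onz(m,*p[np.argmax(np.diff(v))],.08)[:2])
pts=np.array(pts); f=least_squares(lambda q:np.hypot(*(pts-q[:2]).T)-.034,[.477,.213],loss="soft_l1",f_scale=.001); print("top",f.x,np.abs(f.fun).mean())
E
```

```text
[0.47817155 0.21428445] 0.00015686055128926376 [0.47819787 0.21445871 0.03385301]
[0.44792775 0.209856  ] [0.49836038 0.20098286] 170.02147808668323 0.05120724937306355
[0.45215271 0.2316364 ] [0.50414958 0.22223247] 169.7485400540506 0.052840404536454194
slot mid [0.4756476  0.21617693]
top [0.47678734 0.21445588] 0.00041551694370510944
```

Request:
play_rows([
  [-0.0005,0.0206,0,0,0,2,1],
  [-0.0005,0.0206,0,0,0,2,1],
  [-0.0005,0.0206,0,0,0,2,1],
  [-0.0005,0.0206,0,0,0,2,1],
  [-0.0005,0.0206,0,0,0,2.3,1],
  [0,0,0,0,0,0,1],
  [0,0,0,0,0,0,1],
])

```text
time_s: 7.2
ee_pos: [0.4853, 0.2125, 0.1799]
eef_rot: [-3.141, -0.001, 2.964]
force: [0.4, -0.2, -1.3]
grip_width: 0.0194
grip_force: 40.0
```

```bash
python3 - <<'E'
from h import *
import pickle
o=ctrl.get_obs();e=np.array(o["ee_pos"]);print(o["time_s"],e,np.degrees(o["eef_rot"]),o["force"])
y=o["eef_rot"][2];d=np.array([.478,.2143])-e[:2];print("tool dx,dy",d@[np.cos(y),np.sin(y)],d@[np.sin(y),-np.cos(y)])
im=ctrl.camera("scene");m=ctrl.camera_model("scene")
x,yy=proj(m,[.478,.214,.12]).astype(int);print(x,yy)
a=cv2.resize(im[max(yy-75,0):yy+75,max(x-100,0):x+100],(800,600),interpolation=cv2.INTER_CUBIC);cv2.imwrite("pics/s3.png",a)
E
```

```text
7.2 [0.48532028 0.2125008  0.17991946] [-1.79970687e+02 -3.23221266e-02  1.69849171e+02] [ 0.38763252 -0.20903375 -1.29047345]
tool dx,dy 0.007522792312695509 0.00048091346615591386
274 177
```

View pics/s3.png

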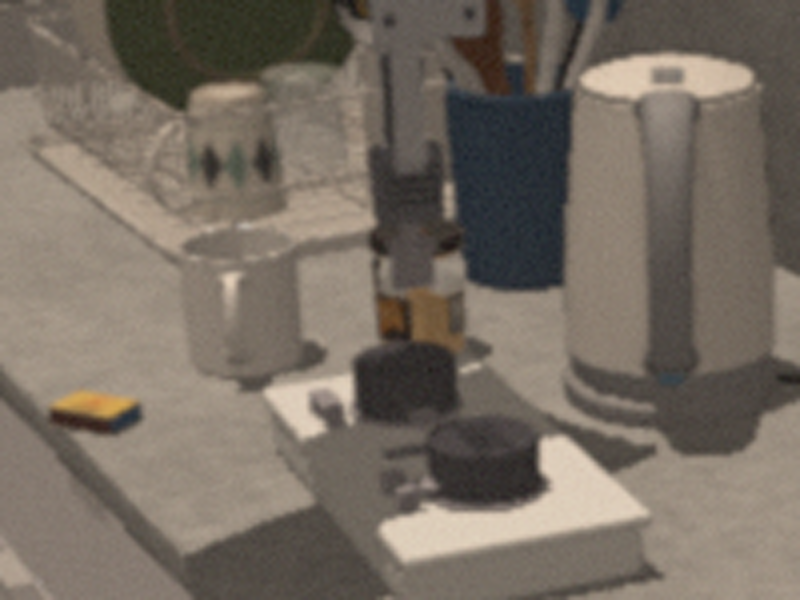

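The key hangs upright above the open boss, with the blade end at (412,285) over the boss top at (405,355). I correct the centring and go down in stages.

Request:
play_rows([
  [0.0045,0.0003,0.01,0,0,0,1],
  [0.003,0.0002,0.01,0,0,0,1],
  [0,0,0.01,0,0,0,1],
  [0,0,0.01,0,0,0,1],
  [0,0,0.007,0,0,0,1],
  [0,0,0.007,0,0,0,1],
  [0,0,0,0,0,0,1],
])

```text
time_s: 7.83
ee_pos: [0.4775, 0.2146, 0.1247]
eef_rot: [-3.14, -0.002, 2.964]
force: [-0.4, -0.0, -1.0]
grip_width: 0.0194
grip_force: 40.0
```

Request:
play_rows([
  [0,0,0.003,0,0,0,1],
  [0,0,0.003,0,0,0,1],
  [0,0,0.003,0,0,0,1],
  [0,0,0.003,0,0,0,1],
])

```text
time_s: 8.17
ee_pos: [0.4782, 0.2149, 0.1143]
eef_rot: [3.141, 0.0, 2.964]
force: [0.1, -0.3, 0.1]
grip_width: 0.02
grip_force: 40.0
```

Request:
play_rows([
  [0,0,0.003,0,0,0,1],
  [0,0,0.002,0,0,0,1],
  [0,0,0.002,0,0,0,1],
  [0,0,0.0015,0,0,0,1],
  [0,0,0,0,0,0,1],
])

```text
time_s: 8.58
ee_pos: [0.4779, 0.2148, 0.1056]
eef_rot: [-3.141, -0.0, 2.964]
force: [-0.1, 0.5, -0.7]
grip_width: 0.0195
grip_force: 40.0
```

Request:
play_rows([
  [0,0,0,0,0,5,1],
  [0,0,0,0,0,5,1],
  [0,0,0,0,0,5,1],
  [0,0,0,0,0,5,1],
  [0,0,0,0,0,5,1],
  [0,0,0,0,0,5,1],
  [0,0,0,0,0,5,1],
  [0,0,0,0,0,5,1],
  [0,0,0,0,0,5,1],
  [0,0,0,0,0,5,1],
  [0,0,0,0,0,5,1],
  [0,0,0,0,0,5,1],
  [0,0,0,0,0,5,1],
  [0,0,0,0,0,5,1],
  [0,0,0,0,0,5,1],
  [0,0,0,0,0,5,1],
  [0,0,0,0,0,5,1],
  [0,0,0,0,0,0,1],
])

```text
time_s: 10.08
ee_pos: [0.4779, 0.2148, 0.1059]
eef_rot: [-3.141, 0.0, 1.476]
force: [-0.6, -1.2, -0.4]
grip_width: 0.0197
grip_force: 40.0
```

```bash
python3 -c "
from h import *
o=ctrl.get_obs();print(o['ee_pos'],np.degrees(o['eef_rot']),o['force'],o['moment'],o['qpos'])"
```

```text
[0.47792299 0.21476621 0.10586415] [-1.79979470e+02  1.26652564e-02  8.45708006e+01] [-0.56204302 -1.20240631 -0.38464938] [-0.21024123  0.16879305  0.00534309] [ 3.52449154e-01  3.13983191e-01  1.67743576e+00 -4.85817538e-05
  1.15059238e+00  4.47226427e-01]
```

Now the last part, in small steps while watching the moment.

Request:
play_rows([
  [0,0,0,0,0,2.5,1],
  [0,0,0,0,0,2.5,1],
  [0,0,0,0,0,2.5,1],
  [0,0,0,0,0,0,1],
])

```text
time_s: 10.42
ee_pos: [0.4779, 0.2148, 0.1059]
eef_rot: [-3.141, 0.0, 1.35]
force: [-1.7, -0.9, -1.4]
grip_width: 0.0196
grip_force: 40.0
```

```bash
python3 -c "
from h import *
o=ctrl.get_obs();print(o['ee_pos'],np.degrees(o['eef_rot']),o['force'],o['moment'],o['time_s'])"
```

```text
[0.47794115 0.21481632 0.10591052] [-1.79987390e+02  1.12356251e-02  7.73552604e+01] [-1.74606564 -0.93974629 -1.40015771] [-0.20221309  0.32138506  0.01766381] 10.4167
```

Request:
play_rows([
  [0,0,0,0,0,1.5,1],
  [0,0,0,0,0,1.5,1],
  [0,0,0,0,0,0,1],
])

```text
time_s: 10.67
ee_pos: [0.4779, 0.2148, 0.1059]
eef_rot: [-3.141, 0.0, 1.3]
force: [-1.6, -0.6, -0.7]
grip_width: 0.0196
grip_force: 40.2
```

```bash
python3 -c "
from h import *
o=ctrl.get_obs();print(o['ee_pos'],np.degrees(o['eef_rot']),o['force'],o['moment'],o['time_s'])"
```

```text
[0.47794835 0.21481378 0.10585049] [-1.79990986e+02  1.66663065e-02  7.44596057e+01] [-1.63525286 -0.55217592 -0.69424407] [-0.2843461   0.36157517  0.48724945] 10.6667
```

The moment jumped to 0.49 N m, so the lock is at its stop. I release and go up.

Request:
play_rows([
  [0,0,0,0,0,0,0],
  [0,0,0,0,0,0,0],
  [0,0,0,0,0,0,0],
  [0,0,0,0,0,0,0],
  [0,0,-0.005,0,0,0,0],
  [0,0,-0.02,0,0,0,0],
  [0,0,-0.02,0,0,0,0],
  [0,0,-0.025,0,0,0,0],
  [0,0,-0.025,0,0,0,0],
  [0,0,-0.025,0,0,0,0],
  [0,0,0,0,0,0,0],
  [0,0,0,0,0,0,0],
])

```text
time_s: 11.67
ee_pos: [0.4785, 0.215, 0.2271]
eef_rot: [3.139, -0.002, 1.297]
force: [1.2, 0.3, -0.6]
grip_width: 0.0473
grip_force: 0.0
```

```bash
python3 - <<'E'
from h import *
o=ctrl.get_obs();print(o["time_s"],o["ee_pos"],o["force"],o["joint_vel"])
m=ctrl.camera_model("wrist");im=ctrl.camera("wrist");s=ctrl.camera("scene")
x,y=proj(m,[.478,.2148,.1]).astype(int);y0=max(y-75,0);x0=max(x-100,0)
a=cv2.resize(im[y0:y0+150,x0:x0+100*2],(400,300));b=cv2.resize(s[102:252,174:374],(400,300))
cv2.imwrite("pics/end.png",np.hstack([a,b]));print(x0,y0)
E
```

```text
11.6667 [0.47846622 0.21503153 0.22712047] [ 1.2260633   0.25646794 -0.62070854] [ 0.0009047   0.03017694  0.04614311 -0.00053774 -0.01571622  0.00085624]
225 154
```

View pics/end.png

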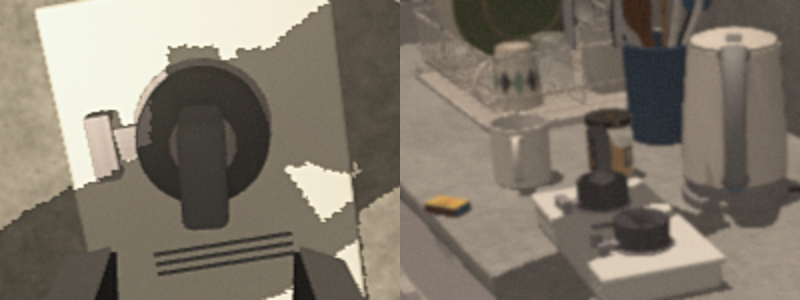

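The key stands upright in the lock at (203,165). The tab at (125,140) is under the keeper, and the gripper is clear.

```bash
python3 -c "
from station import ctrl
print(ctrl.hand_in())"
```

```text
the job is handed in; nothing more can be done
None
```

I turned the open (left) lock clockwise to its stop, left the key standing upright in its slot, and never touched the other lock. I then let go and handed the job in at about 12 s; the hand-in gave no verdict back.

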